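Bring a cutting straightedge up to two marking pins and weight it down

ROBOT

A 7-joint arm with a two-finger parallel gripper is mounted at the origin on the work surface. World frame = base frame: x ahead of the robot, y to its left, z up, the work surface at z = 0. Lengths are in m, angles in rad, forces in N, time in s.
With the tool pointing down it reaches from about 0.4 to 0.925 m from the base axis. Payload 4.1 kg.
Tool frame: the origin (TCP) lies at the very end of the fingers, on their centre line; the grasp point (between the pads) lies 19 mm behind it; z points along the fingers, x is the direction in which the jaws open and shut, and the axes are right-handed (so a half turn about z gives the same grasp; the last joint's range is limited). The gripper opens to 85 mm and grips with 20 to 120 N. Pads are 22 mm wide; open, the fingers measure 114 mm over their backs; the gripper's body (76 mm by 85 mm) begins 54 mm behind the grasp point. The pads swing forward as they close: fully open they stand 13 mm farther back than shut.
Start: joints at [1.107, 0.398, 0.045, 1.537, -0.019, 1.207, -0.051], TCP at [0.232, -0.607, 0.231] pointing down, gripper open.
Joint ranges: [-2.82, 2.82], [-0.49, 2.23], [-1.37, 1.46], [0, 2.46], [-1.36, 4.5], [0.23, 2], [-2.94, 2.94]. Speed limits (rad/s): [2.57, 2.57, 3.14, 3.14, 3.14, 3.14, 3.14].

INTERFACE

Orientations are given as [roll, pitch, yaw] about the fixed x, y, z axes, in that order (R = Rz(yaw) Ry(pitch) Rx(roll)).
In Python, from station import monitor, optics, job gives the robot as it stands.
- The arm moves only by the shell command python3 -m pendant 'ROWS' [FORCE]. ROWS is a JSON object of lists of equal length, an entry for each row: "hand": the finger opening in cm, from 0 to 8.54; "translation": the shift along the tool's x, y, z in cm, a list of three; "twist": the turn, a rotation vector about the tool's x, y, z in degrees, a list of three. In form: {"hand": [hand, ...], "translation": [[x, y, z], ...], "twist": [[rx, ry, rz], ...]}. A call has 1 to 12 rows; each row shifts and turns the commanded pose from where the row before left it, along the tool's axes as they then stand; what a row does not reach is not made up. A row lasts 1/8 s, in which the tool goes at most 62.5 mm and 10.7 degrees, less where a joint would pass 70% of its speed; a pose out of reach is approached as far as the arm can. A call with a gripper value outside its range is refused whole. The fingers move at their own pace and stop on an object; FORCE is the grip in N (left out, the last holds). Time passes only in rows, so rows that do not move let the fingers close. It gives the time, the measured TCP pose, the force and the opening at its end, in the units of the state.
- monitor.state(): the state, without advancing time (a new reading comes with each control period).
- optics.capture(name): name is "side" or "top" or "wrist"; returns a dict with "pixels" (384x512x3 uint8, blue, green, red), "range_z" (384x512 float32, m along the optical axis (not along the pixel's ray), 0 where there is no reading), "fx", "fy", "cx", "cy" (pixels), "distortion" ([k1, k2, p1, p2, k3] as OpenCV has them; the pictures are not rectified), "extrinsics" (4x4, takes a point from camera to world coordinates). Camera axes: x right, y down, z forward; pixel columns grow to the right and rows downward; lengths in m; the calibration is good to about 2 mm. A picture is of the moment at which its call begins.
- job.close_job(): hands the job in, once; it reports no verdict.
The state is a dict: "time": time; "joints": joint angles; "qd": joint speeds; "tau": joint torques, N m; "ee_pos": TCP position; "eef_rot": TCP orientation; "ft_force": force on the tool from outside, world axes, zero at the start; "moment": the same for the moment, N m; "opening": opening from 0.0 (shut) to 1.0 (fully open).
Only numpy, scipy, OpenCV 4.12 (cv2) and the standard library are available. Lean on these libraries where they do the work, as an engineer would, in place of code of your own. Each camera call takes 0.05 s, during which the arm holds its last target. There are 200 camera calls.

TASK

The carton panel is to be cut along the line past the two marking pins. Slide the straightedge across the panel, keeping it flat, until its steel cutting edge bears on both pins at once; press only lightly, for a hard shove (over 12 N) levers the pins out of the board. Then set the steel weight down gently on the bare blade beside the grip rail so that the straightedge stays put against both pins for the cut, let go, and leave the tape roll, the knife and the box of game pieces where they are.

Things in the scene. Friction and masses are not known exactly. Their poses are not given: they have to be found in the camera images.
- card: Brown corrugated carton panel, 300 (its x) x 400 (its y) x 5 mm, taped down on a 3 mm green cutting mat, so it cannot shift. Origin: centre of its underside, 3 mm above the work surface; its top is 8 mm above the work surface. x points away from the robot (give or take 15 degrees), y to the left, z up. Two marking pins are stuck upright in its far half, one left, one right.
- left_zone (a point): Middle of the zone, on the panel's top, where the left pin stands: x = 62.5, y = 110 mm in the panel's frame. The pin is somewhere within 22.5 mm of it in x and 10 mm in y; its place is not measured, so look or feel for it. It is rigid, steel, 6 mm in diameter, with a wooden head 16 mm across from 18 to 34 mm above the panel; a push over 12 N would lever it out of the board.
- right_zone (a point): Middle of the zone, on the panel's top, where the right pin stands: x = 62.5, y = -110 mm in the panel's frame. The pin is the same as the left one and placed independently of it, so the line past the pins may lie askew to the panel by up to 12 degrees.
- straightedge: Loose aluminium straightedge, 0.38 to 0.54 kg, flat on the panel on the robot's side of the pins; its own weight makes it drag with 2 to 4 N. Blade 70 (x) x 360 (y) x 5 mm; x points to the dark steel cutting edge, the long edge at x = +35 mm facing the pins; z up. Black grip rail on the blade: x -21 to -3, y -70 to +70 mm, top 35 mm above the underside. Origin: centre of the underside.
- edge_mid (a point): Middle of the straightedge's cutting edge, at x = +35 mm, y = 0, half way up the 5 mm blade; axes as those of the straightedge.
- rail_grip (a point): Point between the fingers to take the rail by: on its centre plane (x = -12 mm, y = 0), 22 mm above the blade's underside; the rail is 18 mm thick along the straightedge's x. Axes as those of the straightedge.
- weight: Loose turned steel weight, 0.5 to 0.8 kg, upright on the mat left or right of the panel: body 50 mm in diameter, 40 mm high; above it a neck and a knob 28 mm in diameter from 46 to 72 mm above its underside, to grip it by. Origin: centre of its underside, z up. It fits on the bare blade, clear of the rail and the pins' heads, about 140 mm from the blade's middle, 5 mm behind its centre line.
- tape: Bystander: roll of packing tape lying flat on the other side of the panel from the weight, 90 mm in diameter, 48 mm high, hollow. Origin: centre of its underside.
- knife: Bystander: grey retractable knife, 150 x 20 x 15 mm, lying on the mat right (-y) of the panel. Origin: centre of its underside.
- piece_box: Bystander: small open cardboard box of wooden game pieces, 100 x 130 x 45 mm, on the mat left (+y) of the panel. Origin: centre of its underside.
Mind the look-alikes: they are no part of the job. What is meant by the weight is not orange, and is the smaller of those in its own colour.

How it is judged:
On the way:
1. the cutting edge bears on both pins at the same time, with at least 0.5 N on each, for 0.2 s (contact force between straightedge and pin_left_c0 above 0.5 N and contact force between straightedge and pin_right_c0 above 0.5 N and x of pin_left_c0 in the frame of straightedge between 0.0355 and 0.0395 m and y of pin_left_c0 in the frame of straightedge between -0.178 and 0.178 m and x of pin_right_c0 in the frame of straightedge between 0.0355 and 0.0395 m and y of pin_right_c0 in the frame of straightedge between -0.178 and 0.178 m and angle between straightedge's own z axis and vertical below 0.03 rad and z of edge_mid in the frame of card below 0.0095 m), for 0.2 s.
At the end, for the whole second after the job is handed in: The straightedge lies flat on the panel with its cutting edge within 1.5 mm of touching both pins, both pins within its length; the weight stands upright on the bare blade; both are at rest (x of pin_left_c0 in the frame of straightedge between 0.0355 and 0.0395 m and y of pin_left_c0 in the frame of straightedge between -0.178 and 0.178 m and x of pin_right_c0 in the frame of straightedge between 0.0355 and 0.0395 m and y of pin_right_c0 in the frame of straightedge between -0.178 and 0.178 m and angle between straightedge's own z axis and vertical below 0.03 rad and z of edge_mid in the frame of card below 0.0095 m and contact force between weight and straightedge above 3 N and z of weight in the frame of straightedge between 0.003 and 0.008 m and angle between weight's own z axis and vertical below 0.05 rad and linear speed of each of weight, straightedge below 0.01 m/s and contact force between weight and card below 0.3 N).
It fails at once if a pin is pushed with more than 12 N (contact force between anything else and pin_left_c0 above 12 N or contact force between anything else and pin_right_c0 above 12 N or contact force between anything else and pin_left_c1 above 12 N or contact force between anything else and pin_right_c1 above 12 N).
It fails at once if the straightedge is lifted more than 15 mm off the panel instead of being slid (z of edge_mid in the frame of card above 0.0225 m).
It fails at once if the weight is dropped or banged onto the straightedge: faster than 0.3 m/s within 20 mm of the blade (linear speed of weight above 0.3 m/s and z of weight in the frame of straightedge between 0.003 and 0.025 m and x of weight in the frame of straightedge between -0.055 and 0.055 m and y of weight in the frame of straightedge between -0.2 and 0.2 m).
It fails at once if the tape roll, the knife or the box of pieces is shifted by more than 20 mm (distance of any of tape, knife, piece_box from where it was at the start of the episode above 0.02 m).
It also fails if it takes over 64 s, if anything falls off the work surface, if the arm or the gripper's body presses on something with over 40 N, if the wrist force passes 120 N, or if a joint passes its speed limit or range.

## Working session

There is one attempt and no reset: what is moved stays moved. The work goes in short steps, Python scripts to look and compute and a shell command to move; the robot and the scene stay as the last step left them, time stands still between calls to the robot, and variables do not carry over. Pictures are saved under pics/ and viewed, about 8 in all and at most 12, crops included, and the job is handed in when it is done.

```bash
ls; mkdir -p pics
python3 - <<'E'
from station import monitor, optics
import cv2,numpy as np
s=monitor.state();print({k:np.round(v,3).tolist() for k,v in s.items()})
a=[optics.capture(n) for n in("top","side")]
for n,c in zip(("top","side"),a):
    np.savez(f"pics/{n}0.npz",**c); cv2.imwrite(f"pics/{n}0.png",c["pixels"]);print(np.round(c["extrinsics"],3).tolist(),c["fx"],c["distortion"])
E
```

```text
pics
{'time': 0.0, 'joints': [1.107, 0.399, 0.045, 1.538, -0.019, 1.207, -0.051], 'qd': [0.001, 0.0, -0.0, -0.001, -0.001, 0.001, 0.002], 'tau': [-0.001, -47.512, 1.365, -25.422, 0.012, 0.009, -0.0], 'ee_pos': [0.232, -0.607, 0.23], 'eef_rot': [3.141, 0.002, -1.206], 'ft_force': [-0.24, -0.419, -0.582], 'moment': [0.054, -0.031, -0.034], 'opening': 1.001}
[[-0.014, -0.983, 0.182, 0.415], [-1.0, 0.01, -0.023, -0.056], [0.021, -0.182, -0.983, 1.07], [0.0, 0.0, 0.0, 1.0]] 362.7426939025998 [-0.04292134  0.          0.          0.          0.        ]
[[-0.754, -0.527, 0.391, 0.043], [-0.656, 0.597, -0.461, 0.584], [0.01, -0.604, -0.797, 1.129], [0.0, 0.0, 0.0, 1.0]] 499.037950049217 [0.01542109 0.         0.         0.         0.        ]
```

View pics/top0.png

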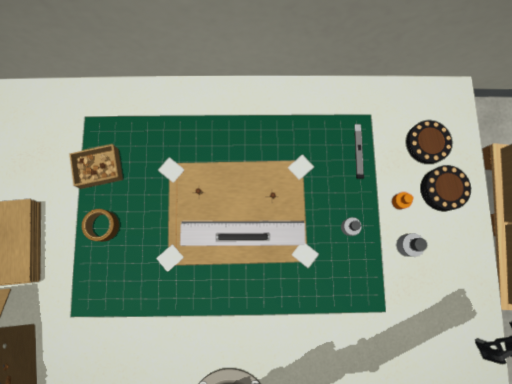

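View pics/side0.png

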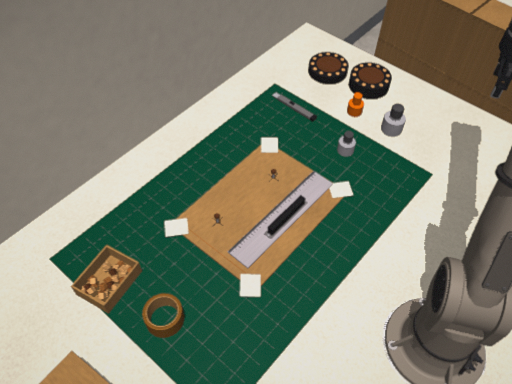

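Top view shows three candidates for the weight: small grey one at (352,227) on the mat, orange at (403,201), and a larger grey one at (413,244). The small grey one fits, as it isn't orange, is the smaller of its colour and stands on the mat. The pin heads are at (198,191) and (272,195), the rail at (243,237), the tape at (99,225), the box at (96,166) and the knife at (359,151).

```bash
cat > h.py <<'E'
import numpy as np,cv2
def cloud(c):
    K=np.array([[c["fx"],0,c["cx"]],[0,c["fy"],c["cy"]],[0,0,1.]])
    h,w=c["range_z"].shape
    uv=np.stack(np.meshgrid(np.arange(w),np.arange(h)),-1).reshape(-1,1,2).astype(float)
    n=cv2.undistortPoints(uv,K,np.array(c["distortion"],float)).reshape(h,w,2)
    z=c["range_z"]; P=np.dstack([n*z[...,None],z]); E=c["extrinsics"]
    P=P@E[:3,:3].T+E[:3,3]; P[z==0]=np.nan
    return P
E
python3 - <<'E'
from h import *
for n,W in (("top",dict(L=(198,191),R=(272,195),rail=(243,237),w=(352,227),big=(413,244),org=(403,201),mat=(330,150),card=(235,180),blade=(200,235))),("side",dict(L=(217,218),R=(274,174),rail=(286,216),w=(347,143),mat=(330,230),card=(240,190),blade=(250,250)))):
    c=dict(np.load(f"pics/{n}0.npz"));P=cloud(c);g=c["pixels"].astype(int)
    for k,(u,v) in W.items(): print(n,k,np.round(np.nanmedian(P[v-1:v+2,u-1:u+2].reshape(-1,3),0),4))
    dark=g.max(2)<70
    for k,r,zr in(("L",12,(.026,.045)),("R",12,(.026,.045)),("rail",45,(.035,.048)),("w",22,(.03,.08))):
        u,v=W[k];m=np.zeros(dark.shape,bool);m[v-r:v+r,u-r:u+r]=1
        m&=(P[...,2]>zr[0])&(P[...,2]<zr[1])
        q=P[m];
        if len(q):
            d=q-q.mean(0); e=np.linalg.svd(d[:,:2],full_matrices=False)[2][0]
            print(n,k,len(q),"mean",np.round(q.mean(0),4),"mid",np.round((q.max(0)+q.min(0))/2,4),"size",np.round(np.ptp(q,axis=0),3),"dir",np.degrees(np.arctan2(e[1],e[0])).round(2))
    # card, blade: by colour
    hsv=cv2.cvtColor(c["pixels"],cv2.COLOR_BGR2HSV)
    m=(hsv[...,1]<60)&(g.max(2)>110)&(P[...,2]>.009)&(P[...,2]<.02);
    k,l,st,ce=cv2.connectedComponentsWithStats(m.astype(np.uint8)); u,v=W["blade"]
    q=P[l==l[v,u]] if l[v,u] else np.zeros((0,3))
    if len(q): print("blade",len(q),cv2.minAreaRect((q[:,:2]*1000).astype(np.float32)),q[:,2].mean())
t=dict(np.load("pics/top0.npz"))["pixels"][170:270,310:440]
cv2.imwrite("pics/crop.png",cv2.resize(t,None,fx=4,fy=4,interpolation=2))
E
```

```text
top L [0.6009 0.0827 0.0422]
top R [ 0.5871 -0.1297  0.041 ]
top rail [ 0.4681 -0.0454  0.0431]
top w [ 0.4899 -0.347   0.0752]
top big [ 0.4399 -0.51    0.086 ]
top org [ 0.5631 -0.5044  0.0571]
top mat [ 0.7323 -0.3147  0.0019]
top card [ 0.6391 -0.0225  0.0085]
top blade [0.4768 0.0792 0.0132]
top L 21 mean [0.6042 0.083  0.0393] mid [0.6045 0.0836 0.0384] size [0.012 0.012 0.01 ] dir 49.65
top R 22 mean [ 0.59   -0.1296  0.0396] mid [ 0.5896 -0.13    0.0389] size [0.014 0.012 0.01 ] dir 147.92
top rail 360 mean [ 0.4787 -0.0468  0.0422] mid [ 0.5303 -0.0264  0.0418] size [0.137 0.219 0.011] dir -69.63
top w 252 mean [ 0.4945 -0.3525  0.054 ] mid [ 0.4966 -0.3563  0.0548] size [0.049 0.047 0.048] dir -164.7
blade 2319 ((479.7501220703125, -43.74815368652344), (364.55059814453125, 66.7532958984375), 89.34624481201172) 0.012957918897177949
side L [0.5984 0.0882 0.0365]
side R [ 0.5851 -0.1274  0.0314]
side rail [ 0.4625 -0.0326  0.0407]
side w [ 0.4882 -0.3489  0.0452]
side mat [ 0.3604 -0.0959  0.003 ]
side card [ 0.6295 -0.0349  0.0053]
side blade [0.4759 0.0955 0.0139]
side L 29 mean [0.6006 0.0869 0.0388] mid [0.6009 0.086  0.0383] size [0.014 0.016 0.011] dir -149.53
side R 24 mean [ 0.5863 -0.129   0.0377] mid [ 0.5882 -0.1291  0.0377] size [0.016 0.015 0.013] dir 152.38
side rail 344 mean [ 0.4713 -0.0419  0.0422] mid [ 0.5244 -0.0531  0.0415] size [0.134 0.162 0.013] dir 102.79
side w 250 mean [ 0.4898 -0.3498  0.0531] mid [ 0.4925 -0.355   0.0549] size [0.048 0.047 0.049] dir -149.5
blade 2275 ((451.8584289550781, -58.82536315917969), (394.6564636230469, 131.37493896484375), 88.69198608398438) 0.013380512105344694
```

View pics/crop.png

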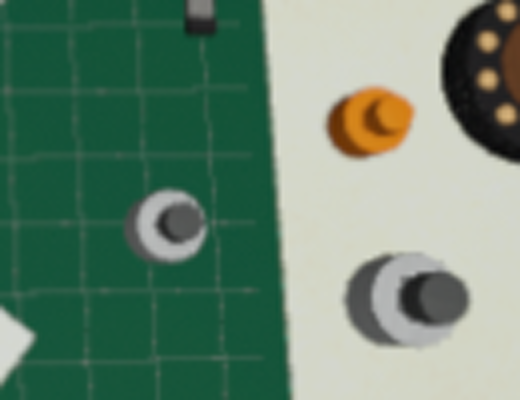

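The crop confirms it: small grey weight at crop (170,225), clearly smaller than the grey one at (415,300). Next I move above the rail.

```bash
python3 -m pendant '{"hand":[8.5,8.5,8.5,8.5,8.5,8.5,8.5,8.5,8.5,8.5,8.5],"translation":[[-4.4,-4.2,0],[-4.4,-4.2,0],[-4.4,-4.2,0],[-4.4,-4.2,0],[-4.4,-4.2,0],[-4.4,-4.2,0],[-4.4,-4.2,0],[-4.4,-4.2,0],[-4.4,-4.2,0],[-4.4,-4.2,0],[0,0,0]],"twist":[[0,0,0],[0,0,0],[0,0,0],[0,0,0],[0,0,0],[0,0,0],[0,0,0],[0,0,0],[0,0,0],[0,0,0],[0,0,0]]}' 20
python3 -m pendant '{"hand":[8.5,8.5,8.5,8.5,8.5,8.5,8.5,8.5],"translation":[[0,0,0],[0,0,0],[0,0,0],[0,0,0],[0,0,0],[0,0,0],[0,0,0],[0,0,0]],"twist":[[0,0,-9.8],[0,0,-9.8],[0,0,-9.8],[0,0,-9.8],[0,0,-9.8],[0,0,-9.8],[0,0,-9.6],[0,0,0]]}'
python3 - <<'E'
from station import monitor, optics
import cv2,numpy as np
c=optics.capture("wrist");np.savez("pics/wrist1.npz",**c); cv2.imwrite("pics/wrist1.png",c["pixels"]);print(np.round(c["extrinsics"],3).tolist())
E
```

```text
time: 1.48
ee_pos: [0.4685, -0.0408, 0.2314]
eef_rot: [-3.14, 0.002, -1.196]
ft_force: [-0.9, -0.7, 1.2]
opening: 0.996
time: 2.48
ee_pos: [0.4667, -0.0474, 0.2309]
eef_rot: [3.141, 0.001, -0.016]
ft_force: [0.6, 1.0, -0.9]
opening: 0.997
[[1.0, -0.014, -0.006, 0.467], [-0.015, -0.955, -0.295, 0.028], [-0.001, 0.295, -0.956, 0.373], [0.0, 0.0, 0.0, 1.0]]
```

View pics/wrist1.png

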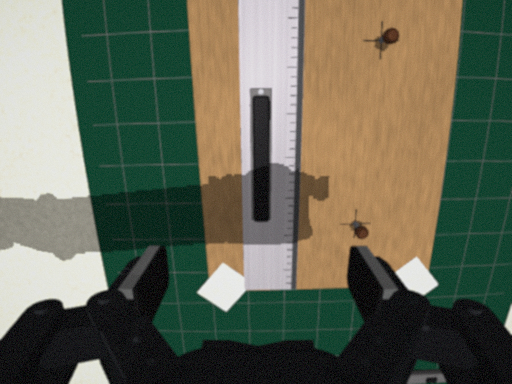

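The wrist picture shows the rail at (261,158), the dark cutting edge running from (303,0) to (296,290), and the pin bases at about (381,41) and (356,225).

```bash
cat >> h.py <<'E'
def onplane(c,uv,z):
    K=np.array([[c["fx"],0,c["cx"]],[0,c["fy"],c["cy"]],[0,0,1.]])
    n=cv2.undistortPoints(np.array(uv,float).reshape(-1,1,2),K,np.array(c["distortion"],float)).reshape(-1,2)
    E=c["extrinsics"];d=np.c_[n,np.ones(len(n))]@E[:3,:3].T
    return E[:3,3]+d*((z-E[2,3])/d[:,2])[:,None]
E
python3 - <<'E'
from h import *
c=dict(np.load("pics/wrist1.npz"));P=cloud(c)
print(np.round(onplane(c,[(381,41),(356,225)],.008),4))
hs=cv2.cvtColor(c["pixels"],cv2.COLOR_BGR2HSV).astype(int)
# blade/card boundary: saturation jump per row
q=[]
for v in list(range(5,160,5))+list(range(245,280,5)):
    r=hs[v,285:330,1]; d=np.diff(r); q.append((285+np.argmax(r>70) ,v))
q=np.array(q);X=onplane(c,q,.013);f=np.polyfit(X[:,1],X[:,0],1);r=X[:,0]-np.polyval(f,X[:,1]);k=abs(r)<.003;f=np.polyfit(X[k,1],X[k,0],1)
print(q[::6].tolist(),"edge x at y=-.045",np.polyval(f,-.045),"yaw",-np.degrees(np.arctan(f[0])),k.sum())
m=(P[...,2]>.037)&(P[...,2]<.048)&(hs[...,2]<80);m[:,:240]=0;m[:,290:]=0;m[240:]=0
x=P[m];print(len(x),cv2.minAreaRect((x[:,:2]*1e3).astype(np.float32)),x[:,2].mean())
for u,v in((390,36),(361,232)):
    x=P[v-14:v+14,u-14:u+14].reshape(-1,3);x=x[(x[:,2]>.028)&(x[:,2]<.046)];print("head",len(x),((x.max(0)+x.min(0))/2).round(4),np.ptp(x,axis=0).round(3))
E
```

```text
[[ 0.6029  0.0857  0.008 ]
 [ 0.5899 -0.1314  0.008 ]]
[[305, 5], [305, 35], [304, 65], [303, 95], [302, 125], [301, 155], [297, 270]] edge x at y=-.045 0.5163576733584694 yaw -0.5514764347760187 38
2037 ((469.5154724121094, -41.307830810546875), (137.75399780273438, 17.421358108520508), 88.89350128173828) 0.04197132778262949
head 212 [0.6022 0.0867 0.0364] [0.016 0.015 0.012]
head 145 [ 0.588  -0.1289  0.0359] [0.016 0.015 0.013]
```

```bash
python3 -m pendant '{"hand":[8.5,8.5,8.5,8.5,8.5,8.5,8.5,8.5],"translation":[[0.25,-0.6,4],[0,0,4],[0,0,4],[0,0,4],[0,0,3],[0,0,1.4],[0,0,0.8],[0,0,0]],"twist":[[0,0,0],[0,0,0],[0,0,0],[0,0,0],[0,0,0],[0,0,0],[0,0,0],[0,0,0]]}' 20
python3 -m pendant '{"hand":[3,2,0,0,0,0,0,0],"translation":[[0,0,0],[0,0,0],[0,0,0],[0,0,0],[0,0,0],[0,0,0],[0,0,0],[0,0,0]],"twist":[[0,0,0],[0,0,0],[0,0,0],[0,0,0],[0,0,0],[0,0,0],[0,0,0],[0,0,0]]}' 20
```

```text
time: 3.52
ee_pos: [0.4702, -0.0405, 0.0196]
eef_rot: [3.141, -0.001, -0.013]
ft_force: [-0.1, 0.2, 0.8]
opening: 1.0
time: 4.53
ee_pos: [0.4703, -0.0405, 0.0196]
eef_rot: [3.141, -0.001, -0.012]
ft_force: [-1.0, -0.4, 5.6]
opening: 0.203
```

```bash
python3 -m pendant '{"hand":[0,0,0,0,0,0,0,0,0,0,0],"translation":[[0.3,0,0],[0.6,0,0],[0.7,0,0],[0.7,0,0],[0.7,0,0],[0.7,0,0],[0.7,0,0],[0.7,0,0],[0.7,0,0],[0.3,0,0],[0,0,0]],"twist":[[0,0,0],[0,0,0.5],[0,0,0.5],[0,0,0.5],[0,0,0.5],[0,0,0.5],[0,0,0.4],[0,0,0],[0,0,0],[0,0,0],[0,0,0]]}'
cat > look.py <<'E'
import sys
from station import monitor,optics
from h import *
n=sys.argv[1];c=optics.capture("wrist");np.savez(f"pics/{n}.npz",**c);cv2.imwrite(f"pics/{n}.png",c["pixels"]);s=monitor.state();print(s["ee_pos"].round(4) if hasattr(s["ee_pos"],"round") else s["ee_pos"],s["eef_rot"],s["ft_force"])
t=optics.capture("top");np.savez(f"pics/{n}t.npz",**t)
a=cv2.resize(c["pixels"],(512,384));b=cv2.resize(t["pixels"][170:260,150:320],None,fx=4.7,fy=4.7,interpolation=2)
cv2.imwrite(f"pics/{n}t.png",b)
E
python3 look.py w2
```

```text
time: 5.9
ee_pos: [0.5242, -0.0429, 0.0193]
eef_rot: [3.139, 0.014, -0.063]
ft_force: [-15.1, 0.3, 20.9]
opening: 0.2
[ 0.5242 -0.043   0.0193] [ 3.13866241  0.01381155 -0.06296429] [-14.53524593   1.00634935  21.38796919]
```

View pics/w2.png

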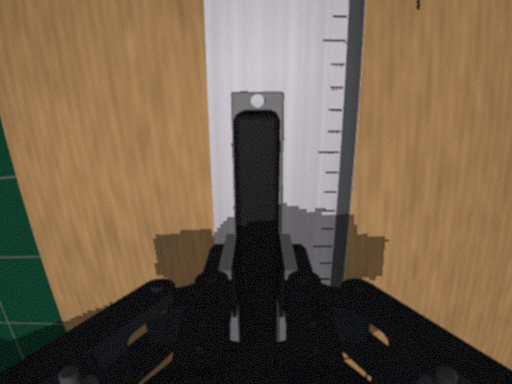

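The picture shows the rail held at (258,170) and the edge from (357,0) to (338,280), with pins still ahead. Down-force on the blade is too high at 21 N, so I'll ease up before going on.

```bash
python3 -m pendant '{"hand":[0,0,0],"translation":[[-0.3,0,-0.1],[0,0,-0.1],[0,0,0]],"twist":[[0,0,0],[0,0,0],[0,0,0]]}'
python3 -m pendant '{"hand":[0,0,0],"translation":[[0,0,-0.1],[0,0,-0.1],[0,0,0]],"twist":[[0,0,0],[0,0,0],[0,0,0]]}'
```

```text
time: 6.38
ee_pos: [0.5274, -0.0427, 0.0206]
eef_rot: [-3.141, 0.001, -0.063]
ft_force: [-0.1, -0.0, -5.3]
opening: 0.206
time: 6.75
ee_pos: [0.528, -0.0427, 0.0233]
eef_rot: [3.142, -0.0, -0.063]
ft_force: [-0.0, 0.1, -5.3]
opening: 0.206
```

```bash
python3 -m pendant '{"hand":[0,0,0,0],"translation":[[0,0,0.15],[0,0,0.12],[0,0,0.05],[0,0,0]],"twist":[[0,0,0],[0,0,0],[0,0,0],[0,0,0]]}'; python3 look.py w3
```

```text
time: 7.25
ee_pos: [0.5277, -0.0427, 0.02]
eef_rot: [3.141, 0.0, -0.063]
ft_force: [0.0, -0.2, -3.7]
opening: 0.206
[ 0.5278 -0.0427  0.0201] [ 3.14151392e+00  4.25149492e-06 -6.27316281e-02] [-0.08442768  0.8097143  -5.6183463 ]
```

View pics/w3t.png

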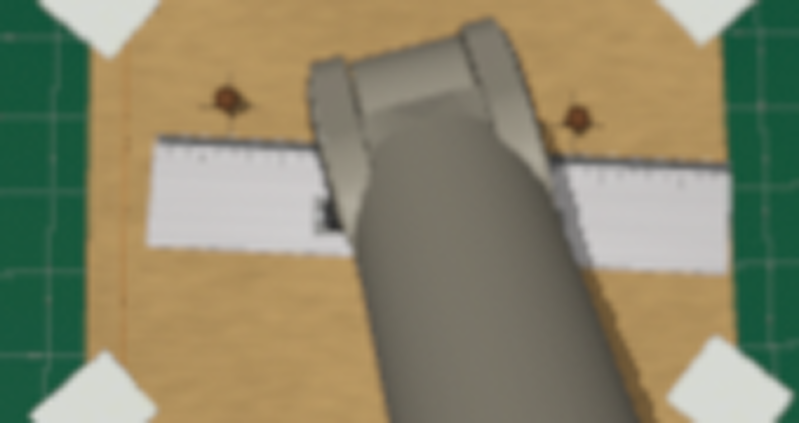

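Top crop: edge runs (155,138)–(730,165) and pins are at (230,101) and (578,120). The gap is about 19–21 mm and the yaw is about 0.4° short. The straightedge is still partly carried, so I lower slightly and advance.

```bash
python3 -m pendant '{"hand":[0,0,0,0,0,0],"translation":[[0,0,0.05],[0.3,0,0],[0.4,0,0],[0.4,0,0],[0.2,0,0],[0,0,0]],"twist":[[0,0,0],[0,0,0.2],[0,0,0.2],[0,0,0],[0,0,0],[0,0,0]]}'; python3 look.py w4
python3 - <<'E'
from h import *
t=dict(np.load("pics/w4t.npz"));hs=cv2.cvtColor(t["pixels"],cv2.COLOR_BGR2HSV).astype(float)
q=[]
for u in list(range(190,212,2))+list(range(275,304,2)):
    col=hs[192:230,u,1]  # sat falls from card to blade
    i=np.argmax(col<75);a,b=col[i-1],col[i];q.append((u,192+i-1+(a-75)/(a-b+1e-6)))
X=onplane(t,q,.013);f=np.polyfit(X[:,1],X[:,0],1);r=X[:,0]-np.polyval(f,X[:,1]);k=abs(r-np.median(r))<.002;f=np.polyfit(X[k,1],X[k,0],1)
print(np.round(q[::4],1).tolist(),"yaw",-np.degrees(np.arctan(f[0])),k.sum(),"edge x at L,R",np.polyval(f,.085),np.polyval(f,-.13))
E
```

```text
time: 8.1
ee_pos: [0.5411, -0.0436, 0.0196]
eef_rot: [3.142, -0.0, -0.07]
ft_force: [-0.1, -0.1, -4.6]
opening: 0.207
[ 0.541  -0.0436  0.0196] [ 3.14151258e+00 -3.50756086e-04 -6.93886202e-02] [-0.18875476 -0.25202211 -5.39243551]
[[190.0, 194.0], [198.0, 193.6], [206.0, 194.4], [277.0, 198.6], [285.0, 199.2], [293.0, 199.1], [301.0, 199.9]] yaw -3.8795068845081087 26 edge x at L,R 0.5969717624811137 0.5823917880007061
```

```bash
python3 -m pendant '{"hand":[0,0,0],"translation":[[0,0,0.04],[0,0,0],[0,0,0]],"twist":[[0,0,0],[0,0,0],[0,0,0]]}'
python3 -m pendant '{"hand":[0,0,0],"translation":[[0,0,0.04],[0,0,0],[0,0,0]],"twist":[[0,0,0],[0,0,0],[0,0,0]]}'
```

```text
time: 8.57
ee_pos: [0.5409, -0.0435, 0.0195]
eef_rot: [3.141, -0.0, -0.07]
ft_force: [-0.9, -0.2, -0.1]
opening: 0.204
time: 8.95
ee_pos: [0.541, -0.0436, 0.0194]
eef_rot: [3.141, -0.0, -0.07]
ft_force: [-2.6, -0.2, 5.8]
opening: 0.209
```

```bash
python3 -m pendant '{"hand":[0,0,0],"translation":[[0,0,-0.03],[0.1,0,0],[0,0,0]],"twist":[[0,0,0],[0,0,0],[0,0,0]]}'
python3 -m pendant '{"hand":[0,0],"translation":[[0.08,0,0],[0,0,0]],"twist":[[0,0,0],[0,0,0]]}'
```

```text
time: 9.32
ee_pos: [0.541, -0.0436, 0.0194]
eef_rot: [3.141, 0.002, -0.07]
ft_force: [-3.9, 0.3, 6.1]
opening: 0.207
time: 9.57
ee_pos: [0.5411, -0.0435, 0.0194]
eef_rot: [3.141, 0.003, -0.07]
ft_force: [-7.0, 0.5, 8.9]
opening: 0.203
```

```bash
python3 -c "
from station import monitor
print(monitor.state()['moment'])"
```

```text
[0.11935089 1.25670797 0.12072669]
```

```bash
python3 -m pendant '{"hand":[0,0,0],"translation":[[-0.12,0,-0.03],[0,0,-0.04],[0,0,0]],"twist":[[0,0,0],[0,0,0],[0,0,0]]}'
python3 -m pendant '{"hand":[0,0,0],"translation":[[0.05,0,0],[0.05,0,0],[0,0,0]],"twist":[[0,0,0],[0,0,0],[0,0,0]]}'
```

```text
time: 9.95
ee_pos: [0.541, -0.0435, 0.0194]
eef_rot: [-3.142, 0.001, -0.07]
ft_force: [-2.1, 0.4, -1.4]
opening: 0.202
time: 10.32
ee_pos: [0.5426, -0.0439, 0.0195]
eef_rot: [-3.142, -0.001, -0.07]
ft_force: [-0.3, 0.1, -5.0]
opening: 0.207
```

Now it floats with little drag. Advancing in half-millimetre steps.

```bash
python3 -m pendant '{"hand":[0,0],"translation":[[0.06,0,0],[0,0,0]],"twist":[[0,0,0],[0,0,0]]}'
python3 -m pendant '{"hand":[0,0],"translation":[[0.05,0,0],[0,0,0]],"twist":[[0,0,0],[0,0,0]]}'
python3 -m pendant '{"hand":[0,0],"translation":[[0.05,0,0],[0,0,0]],"twist":[[0,0,0],[0,0,0]]}'
python3 -c "
from station import monitor
print(monitor.state()['moment'])"
```

```text
time: 10.58
ee_pos: [0.5433, -0.0439, 0.0197]
eef_rot: [-3.142, -0.001, -0.07]
ft_force: [-0.2, -0.5, -4.0]
opening: 0.201
time: 10.82
ee_pos: [0.5436, -0.0438, 0.0198]
eef_rot: [-3.142, -0.0, -0.07]
ft_force: [1.1, -0.2, -5.4]
opening: 0.203
time: 11.08
ee_pos: [0.5441, -0.0438, 0.0198]
eef_rot: [3.142, -0.0, -0.07]
ft_force: [-0.2, -0.0, -4.9]
opening: 0.209
[ 0.00525303  0.06168296 -0.01049049]
```

```bash
python3 -m pendant '{"hand":[0,0],"translation":[[0.05,0,0],[0,0,0]],"twist":[[0,0,0],[0,0,0]]}'
python3 -m pendant '{"hand":[0,0],"translation":[[0.05,0,0],[0,0,0]],"twist":[[0,0,0],[0,0,0]]}'
python3 -m pendant '{"hand":[0,0],"translation":[[0.05,0,0],[0,0,0]],"twist":[[0,0,0],[0,0,0]]}'
python3 -c "
from station import monitor
print(monitor.state()['moment'])"
```

```text
time: 11.32
ee_pos: [0.5445, -0.0439, 0.0198]
eef_rot: [3.142, -0.0, -0.07]
ft_force: [0.3, -0.6, -4.7]
opening: 0.207
time: 11.58
ee_pos: [0.5448, -0.0439, 0.0198]
eef_rot: [3.141, 0.0, -0.07]
ft_force: [-0.3, 0.4, -4.4]
opening: 0.205
time: 11.82
ee_pos: [0.5449, -0.0439, 0.0197]
eef_rot: [3.141, 0.001, -0.07]
ft_force: [-1.9, -0.7, -4.1]
opening: 0.206
[0.06440374 0.42607854 0.09789115]
```

```bash
python3 -m pendant '{"hand":[0,0,0],"translation":[[0.05,0,0],[0,0,0],[0,0,0]],"twist":[[0,0,0],[0,0,0],[0,0,0]]}'
python3 -c "
from station import monitor
print(monitor.state()['moment'])"
```

```text
time: 12.2
ee_pos: [0.545, -0.0439, 0.0196]
eef_rot: [3.141, 0.002, -0.07]
ft_force: [-4.7, 0.3, -2.0]
opening: 0.205
[0.09104167 1.0268791  0.07937623]
```

```bash
python3 -m pendant '{"hand":[0,0,0],"translation":[[0.04,0,-0.02],[0,0,0],[0,0,0]],"twist":[[0,0,0],[0,0,0],[0,0,0]]}'
python3 look.py w5
python3 - <<'E'
from station import monitor,optics
from h import *
print(monitor.state()['moment'])
c=optics.capture("side");cv2.imwrite("pics/s5.png",cv2.resize(c["pixels"][140:270,190:350],None,fx=4.5,fy=4.5,interpolation=2))
E
```

```text
time: 12.58
ee_pos: [0.5451, -0.0439, 0.0196]
eef_rot: [3.141, 0.003, -0.07]
ft_force: [-4.7, -0.2, -2.4]
opening: 0.207
[ 0.545  -0.044   0.0196] [ 3.14115182e+00  2.63799428e-03 -6.96814945e-02] [-5.12366412 -0.04004206 -1.81478637]
[0.11739093 1.17879431 0.13283344]
```

View pics/w5t.png

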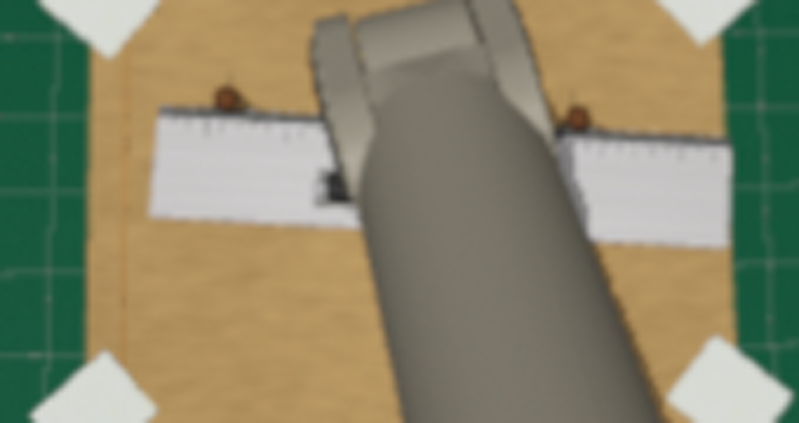

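View pics/s5.png

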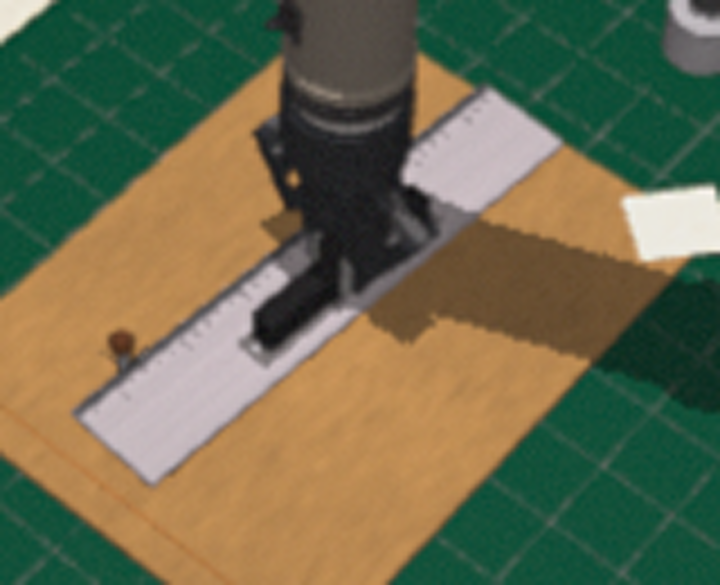

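```bash
python3 -m pendant '{"hand":[0,0,0,0],"translation":[[0.05,0,-0.03],[0.02,0,-0.01],[0,0,0],[0,0,0]],"twist":[[0,0,0],[0,0,0],[0,0,0],[0,0,0]]}'
python3 -c "
from station import monitor
print(monitor.state()['moment'])"
python3 -m pendant '{"hand":[0,0,0,0],"translation":[[0,0,0],[0,0,0],[0,0,0],[0,0,0]],"twist":[[0,0,0.2],[0,0,0.2],[0,0,0],[0,0,0]]}'
python3 -c "
from station import monitor
print(monitor.state()['moment'])"
```

```text
time: 13.22
ee_pos: [0.5451, -0.044, 0.0197]
eef_rot: [3.141, 0.004, -0.07]
ft_force: [-5.7, 0.6, -2.8]
opening: 0.202
[0.18816571 1.3668931  0.13776566]
time: 13.72
ee_pos: [0.5451, -0.0439, 0.0197]
eef_rot: [3.141, 0.004, -0.075]
ft_force: [-5.6, 0.2, -2.4]
opening: 0.202
[0.13539585 1.37070221 0.4272756 ]
```

```bash
python3 -m pendant '{"hand":[0,0,0,0],"translation":[[0,0,0],[0,0,0],[0,0,0],[0,0,0]],"twist":[[0,0,-0.2],[0,0,-0.2],[0,0,-0.1],[0,0,0]]}'
python3 -c "
from station import monitor
print(monitor.state()['moment'])"
python3 -m pendant '{"hand":[0,0,0,0],"translation":[[0,0,0],[0,0,0],[0,0,0],[0,0,0]],"twist":[[0,0,-0.2],[0,0,-0.1],[0,0,0],[0,0,0]]}'
python3 -c "
from station import monitor
print(monitor.state()['moment'])"
```

```text
time: 14.22
ee_pos: [0.5451, -0.044, 0.0197]
eef_rot: [3.141, 0.004, -0.068]
ft_force: [-6.9, 1.3, -2.9]
opening: 0.207
[0.10580593 1.36056605 0.01907398]
time: 14.72
ee_pos: [0.5451, -0.044, 0.0197]
eef_rot: [3.141, 0.004, -0.064]
ft_force: [-6.6, 0.8, -3.7]
opening: 0.205
[ 0.15071486  1.34346701 -0.21358234]
```

Turning the hand shifts load between pins (Mz +0.43 → −0.21 N m) at a steady 6–7 N push, so both pins bear. I centre it, let the blade settle, then release.

```bash
python3 -m pendant '{"hand":[0,0,0,0],"translation":[[0,0,0],[-0.04,0,0.03],[0,0,0.01],[0,0,0]],"twist":[[0,0,0.2],[0,0,0],[0,0,0],[0,0,0]]}'
python3 -c "
from station import monitor
print(monitor.state()['moment'])"
python3 -m pendant '{"hand":[2.5,3.5,5,7,8.5,8.5],"translation":[[0,0,0],[0,0,0],[0,0,0],[0,0,0],[0,0,0],[0,0,0]],"twist":[[0,0,0],[0,0,0],[0,0,0],[0,0,0],[0,0,0],[0,0,0]]}'
```

```text
time: 15.22
ee_pos: [0.5451, -0.044, 0.0196]
eef_rot: [3.141, 0.003, -0.067]
ft_force: [-6.8, 0.3, -1.7]
opening: 0.208
[ 0.12393816  1.27634776 -0.02769908]
time: 15.98
ee_pos: [0.5467, -0.044, 0.02]
eef_rot: [3.142, -0.0, -0.066]
ft_force: [0.3, -0.0, 0.2]
opening: 1.0
```

```bash
python3 -m pendant '{"hand":[8.5,8.5,8.5,8.5,8.5,8.5,8.5,8.5,8.5,8.5,8.5,8.5],"translation":[[0,0,-2],[0,0,-5],[0,0,-5],[0,0,-5],[0,0,-3],[-0.6,5.15,0],[-0.6,5.15,0],[-0.6,5.15,0],[-0.6,5.15,0],[-0.6,5.15,0],[-0.6,5.15,0],[0,0,0]],"twist":[[0,0,0],[0,0,0],[0,0,0],[0,0,0],[0,0,0],[0,0,0],[0,0,0],[0,0,0],[0,0,0],[0,0,0],[0,0,0],[0,0,0]]}'
python3 look.py w6
python3 - <<'E'
from h import *
c=dict(np.load("pics/w6.npz"));P=cloud(c)
m=(abs(P[...,0]-.49)<.04)&(abs(P[...,1]+.349)<.04)
for a,b in((.07,.08),(.052,.08),(.01,.044)):
    q=P[m&(P[...,2]>a)&(P[...,2]<b)];print(len(q),cv2.minAreaRect((q[:,:2]*1e3).astype(np.float32)) if len(q)>3 else"",cv2.minEnclosingCircle((q[:,:2]*1e3).astype(np.float32)) if len(q)>3 else"")
# check straightedge from unobstructed top view
t=dict(np.load("pics/w6t.npz"));hs=cv2.cvtColor(t["pixels"],cv2.COLOR_BGR2HSV).astype(float);q=[]
for u in list(range(186,194,2))+list(range(206,264,2))+list(range(280,304,2)):
    col=hs[188:230,u,1];i=np.argmax(col<75);a,b=col[i-1],col[i];q.append((u,188+i-1+(a-75)/(a-b+1e-6)))
X=onplane(t,q,.013);f=np.polyfit(X[:,1],X[:,0],1)
for _ in range(3): r=X[:,0]-np.polyval(f,X[:,1]);k=abs(r)<.0025;f=np.polyfit(X[k,1],X[k,0],1)
print("yaw",-np.degrees(np.arctan(f[0])),k.sum(),len(k),np.polyval(f,[.085,-.13]))
PT=cloud(t);q=PT[185:260,170:320].reshape(-1,3);q=q[(q[:,2]>.037)&(q[:,2]<.05)&(abs(q[:,1]+.04)<.08)&(q[:,0]<.575)];print("rail",cv2.minAreaRect((q[:,:2]*1e3).astype(np.float32)))
E
```

```text
time: 17.48
ee_pos: [0.4874, -0.3557, 0.2194]
eef_rot: [3.139, 0.002, -0.075]
ft_force: [0.4, 0.5, 0.5]
opening: 0.992
[ 0.4889 -0.3522  0.2195] [ 3.14146604e+00  7.77163213e-04 -7.09107525e-02] [0.54537604 0.84165264 0.20829724]
634 ((494.48077392578125, -355.7325134277344), (26.523174285888672, 26.779550552368164), 40.69159698486328) ((494.2048645019531, -355.9782409667969), 13.835724830627441)
730 ((494.432861328125, -355.56683349609375), (26.66657257080078, 27.093276977539062), 40.69159698486328) ((494.1244201660156, -355.84967041015625), 13.931314468383789)
1112 ((494.20025634765625, -355.5072326660156), (48.55838394165039, 48.492374420166016), 85.34734344482422) ((494.241943359375, -355.9246826171875), 24.92603874206543)
yaw -3.760426757003032 45 45 [0.60031958 0.58618844]
rail ((546.092529296875, -46.07215881347656), (137.7007598876953, 18.38456916809082), 86.45325469970703)
```

View pics/w6.png

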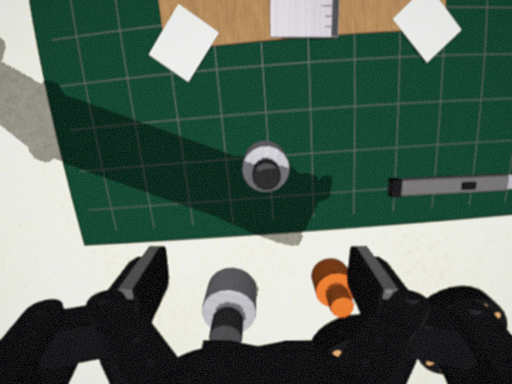

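View pics/w6t.png

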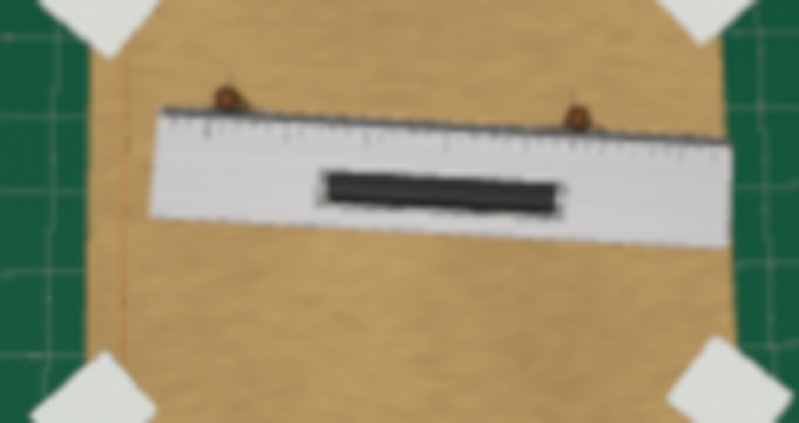

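Wrist view: weight knob at (266,175), clear of the orange one at (335,285) and the big grey one at (228,305). Top crop: the edge lies along both pins after release, with pins at (228,99) and (578,118). The weight measures (0.494,−0.356), with diameters of 27 and 49 mm as expected.

```bash
python3 -m pendant '{"hand":[8.5,8.5,8.5,8.5,8.5,8.5,8.5],"translation":[[0.5,0.5,4],[0,0,4],[0,0,4],[0,0,2],[0,0,0],[0,0,0],[0,0,0]],"twist":[[0,0,0],[0,0,0],[0,0,0],[0,0,0],[0,0,0],[0,0,0],[0,0,0]]}'
```

```text
time: 18.45
ee_pos: [0.4962, -0.3559, 0.0819]
eef_rot: [3.14, -0.003, -0.066]
ft_force: [-0.0, 0.0, -0.5]
opening: 1.0
```

```bash
python3 -m pendant '{"hand":[8.5,8.5,8.5,8.5],"translation":[[-0.15,0,1.5],[0,0,1.5],[0,0,0.8],[0,0,0]],"twist":[[0,0,0],[0,0,0],[0,0,0],[0,0,0]]}'
python3 -m pendant '{"hand":[5,4,3,1,0,0,0,0],"translation":[[0,0,0],[0,0,0],[0,0,0],[0,0,0],[0,0,0],[0,0,0],[0,0,0],[0,0,0]],"twist":[[0,0,0],[0,0,0],[0,0,0],[0,0,0],[0,0,0],[0,0,0],[0,0,0],[0,0,0]]}' 50
python3 -m pendant '{"hand":[0,0,0,0],"translation":[[0,0,-1],[0,0,-3],[0,0,-3],[0,0,0]],"twist":[[0,0,0],[0,0,0],[0,0,0],[0,0,0]]}'
```

```text
time: 18.95
ee_pos: [0.4927, -0.3547, 0.0407]
eef_rot: [-3.14, 0.002, -0.066]
ft_force: [-0.6, 0.1, -0.1]
opening: 0.997
time: 19.95
ee_pos: [0.495, -0.3555, 0.0431]
eef_rot: [3.14, -0.003, -0.066]
ft_force: [2.4, 0.3, 5.0]
opening: 0.314
time: 20.45
ee_pos: [0.4934, -0.3557, 0.1128]
eef_rot: [3.14, -0.001, -0.067]
ft_force: [-0.0, -0.6, -6.4]
opening: 0.316
```

```bash
python3 -m pendant '{"hand":[0,0,0,0,0,0,0,0,0],"translation":[[0.3,-1.4,0],[0.6,-2.9,0],[0.6,-2.9,0],[0.7,-2.9,0],[0.7,-2.9,0],[0.6,-2.9,0],[0.33,-1.4,0],[0,0,0],[0,0,0]],"twist":[[0,0,0],[0,0,0],[0,0,0],[0,0,0],[0,0,0],[0,0,0],[0,0,0],[0,0,0],[0,0,0]]}'
python3 - <<'E'
from station import optics
from h import *
c=optics.capture("wrist");P=cloud(c);np.savez("pics/w7.npz",**c)
img=c["pixels"]; cv2.imwrite("pics/w7.png",img)
E
```

```text
time: 21.58
ee_pos: [0.5422, -0.1868, 0.1114]
eef_rot: [3.14, 0.001, -0.068]
ft_force: [0.7, -0.2, -7.8]
opening: 0.311
```

View pics/w7.png

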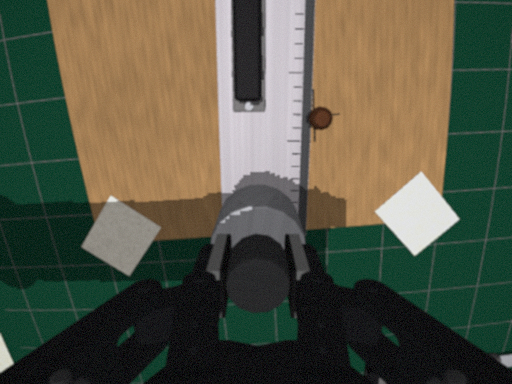

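The weight hangs centred over the blade, at (258,215), clear of the rail end (248,105) and pin head (320,118). Lowering it slowly.

```bash
python3 -m pendant '{"hand":[0,0,0,0,0,0,0,0,0],"translation":[[0,0,1],[0,0,1.5],[0,0,1.2],[0,0,0.8],[0,0,0.4],[0,0,0.3],[0,0,0.2],[0,0,0],[0,0,0]],"twist":[[0,0,0],[0,0,0],[0,0,0],[0,0,0],[0,0,0],[0,0,0],[0,0,0],[0,0,0],[0,0,0]]}'
python3 -m pendant '{"hand":[0,0],"translation":[[0,0,0.15],[0,0,0]],"twist":[[0,0,0],[0,0,0]]}'
```

```text
time: 22.75
ee_pos: [0.5433, -0.1851, 0.0583]
eef_rot: [3.141, -0.001, -0.066]
ft_force: [-0.2, 0.3, -7.2]
opening: 0.314
time: 23.0
ee_pos: [0.543, -0.1851, 0.0564]
eef_rot: [3.142, 0.0, -0.066]
ft_force: [-0.5, 0.7, -7.4]
opening: 0.314
```

```bash
python3 -m pendant '{"hand":[0,0],"translation":[[0,0,0.15],[0,0,0]],"twist":[[0,0,0],[0,0,0]]}'
python3 -m pendant '{"hand":[0,0],"translation":[[0,0,0.1],[0,0,0]],"twist":[[0,0,0],[0,0,0]]}'
python3 -m pendant '{"hand":[0,0],"translation":[[0,0,0.05],[0,0,0]],"twist":[[0,0,0],[0,0,0]]}'
```

```text
time: 23.25
ee_pos: [0.543, -0.185, 0.0549]
eef_rot: [3.142, 0.0, -0.066]
ft_force: [0.5, 0.1, -7.9]
opening: 0.315
time: 23.5
ee_pos: [0.543, -0.1851, 0.0539]
eef_rot: [3.142, 0.0, -0.066]
ft_force: [-0.5, 0.4, -7.5]
opening: 0.309
time: 23.75
ee_pos: [0.5431, -0.1851, 0.0535]
eef_rot: [3.141, 0.0, -0.066]
ft_force: [0.4, -1.2, -7.2]
opening: 0.316
```

```bash
python3 -m pendant '{"hand":[0,0],"translation":[[0,0,0.05],[0,0,0]],"twist":[[0,0,0],[0,0,0]]}'
python3 -m pendant '{"hand":[0,0],"translation":[[0,0,0.05],[0,0,0]],"twist":[[0,0,0],[0,0,0]]}'
```

```text
time: 24.0
ee_pos: [0.5432, -0.1851, 0.0532]
eef_rot: [3.141, -0.0, -0.066]
ft_force: [0.7, 0.1, -5.6]
opening: 0.311
time: 24.25
ee_pos: [0.5433, -0.1851, 0.0531]
eef_rot: [3.141, -0.0, -0.066]
ft_force: [-0.9, 1.0, -0.5]
opening: 0.314
```

Touchdown: the blade now carries the weight. I open slowly and retreat.

```bash
python3 -m pendant '{"hand":[2.9,3.2,4,5,7,8.5,8.5],"translation":[[0,0,0],[0,0,0],[0,0,0],[0,0,0],[0,0,0],[0,0,0],[0,0,0]],"twist":[[0,0,0],[0,0,0],[0,0,0],[0,0,0],[0,0,0],[0,0,0],[0,0,0]]}'
python3 -m pendant '{"hand":[8.5,8.5,8.5,8.5,8.5,8.5,8.5,8.5,8.5,8.5],"translation":[[0,0,-1],[0,0,-3],[0,0,-5],[0,0,-5],[0,0,-3],[0,4,0],[0,5,0],[0,5,0],[0,5,0],[0,0,0]],"twist":[[0,0,0],[0,0,0],[0,0,0],[0,0,0],[0,0,0],[0,0,0],[0,0,0],[0,0,0],[0,0,0],[0,0,0]]}'
python3 look.py w8
python3 - <<'E'
from h import *
t=dict(np.load("pics/w8t.npz"));hs=cv2.cvtColor(t["pixels"],cv2.COLOR_BGR2HSV).astype(float);q=[]
for u in list(range(186,194,2))+list(range(206,264,2))+list(range(280,288,2)):
    col=hs[188:230,u,1];i=np.argmax(col<75);a,b=col[i-1],col[i];q.append((u,188+i-1+(a-75)/(a-b+1e-6)))
X=onplane(t,q,.013);f=np.polyfit(X[:,1],X[:,0],1)
for _ in range(3): r=X[:,0]-np.polyval(f,X[:,1]);k=abs(r)<.0025;f=np.polyfit(X[k,1],X[k,0],1)
print("yaw",-np.degrees(np.arctan(f[0])),k.sum(),np.polyval(f,[.085,-.13]))
a=dict(np.load("pics/top0.npz"))["pixels"].astype(int)
d=np.abs(a-t["pixels"]).max(2)
for n,(u,v) in dict(tape=(99,225),box=(96,166),knife=(359,151)).items(): print(n,(d[v-28:v+28,u-28:u+28]>50).sum())
E
```

```text
time: 25.12
ee_pos: [0.5431, -0.1851, 0.0525]
eef_rot: [3.141, -0.0, -0.066]
ft_force: [-0.6, 0.3, -0.0]
opening: 0.992
time: 26.38
ee_pos: [0.528, -0.3807, 0.2226]
eef_rot: [3.138, 0.001, -0.075]
ft_force: [-0.1, 0.5, 0.4]
opening: 0.994
[ 0.5294 -0.3771  0.2227] [ 3.14106716e+00  1.23551165e-04 -7.06615883e-02] [ 0.43857558  1.06599426 -0.11086363]
yaw -3.7729960345390596 37 [0.6003674  0.58618889]
tape 0
box 0
knife 4
```

View pics/w8t.png

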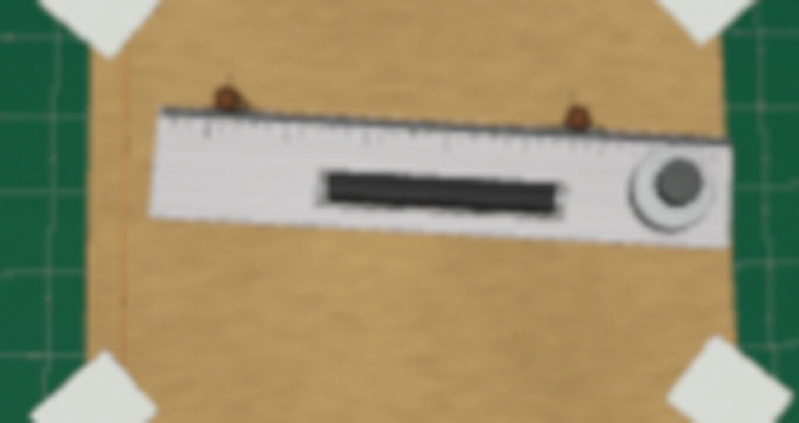

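The weight stands on the bare blade at (672,188). The edge is against both pins and hasn't moved since before the weight was placed, and the bystanders are unmoved. Handing in.

```bash
python3 -c "
from station import job
print(job.close_job())"
```

```text
the job is handed in; nothing more can be done
None
```

The straightedge lies against both pins with the small grey weight on its right end. I handed the job in after about 27 of the 64 s; no verdict is reported.

**Sliding:** I gripped the rail at 20 N and brought the edge up to the pins. The total push stayed at or below about 7 N. Turning the hand slightly swung the wrist moment from +0.43 to −0.21 N m at a steady push, so both pins were bearing. I estimate 1 to 5 N on each; this comes from the wrist readings, not a direct measurement.

**Weight:** I set it down in steps of 0.5 mm at the end, about 140 mm right of the blade's middle. The wrist load fell from about 7.5 N to about 0 as the blade took it.

**Last checks:**
- **Edge:** between letting go of the rail and the final picture it moved less than 0.1 mm, with yaw at −3.76° and then −3.77°.
- **Pins:** in the final top view the edge touches both, but the cameras are only good to about 2 mm, so they cannot by themselves confirm the 1.5 mm limit.
- **Bystanders:** the tape, box and knife look unchanged from the first picture.

**What did not go smoothly:**
- The first push pressed the blade down with about 21 N and dragged at about 15 N, before it had reached the pins.
- I eased off by raising the straightedge about 3 mm for a moment, under the 15 mm limit.
- I made the final approach with the hand carrying most of its weight.

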